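Square up a pad of laminate sheets and weight it down

ROBOT

A 6-joint arm with a two-finger parallel gripper is mounted at the origin on a cart in front of the work surface, level with it; the furniture and walls round the work are solid. World frame = base frame: x ahead of the robot, y to its left, z up, the work surface at z = 0. Lengths are in m, angles in rad, forces in N, time in s.
With the tool pointing down it reaches from about 0.35 to 0.875 m from the base axis. Payload 4.2 kg.
Tool frame: the origin (TCP) lies midway between the tips of the shut fingers; the grasp point (between the pads) lies 19 mm behind it; z points along the fingers, y is the line along which they close (so a half turn about z gives the same grasp; the last joint's range is limited). The gripper opens to 87 mm and grips with 3 to 60 N. Pads are 19 mm wide; open, the fingers measure 117 mm over their backs; the gripper's body (75 mm by 190 mm) begins 51 mm behind the grasp point.
Start: joints at [1.461, 0.385, 0.008, 0, -1.194, -0.259], TCP at [0.225, 0.583, 0.223] pointing down, gripper open.
Joint ranges: [-3.14, 3.14], [-1.21, 2.06], [-1.07, 1.41], [-3.16, 2.05], [-2.99, -0.16], [-3.1, 3.1]. Speed limits (rad/s): [2.79, 2.79, 3.14, 3.14, 3.14, 3.14].

INTERFACE

Orientations are given as a rotation vector (axis times angle).
In Python, from rig import telemetry, vision, order gives the robot as it stands.
- The arm moves only by the tool step_arm, never from a script. Its argument "plan" is one flat list of numbers, 7 for each row, row after row: the gripper command: -1 is shut, 1 is fully open, values between are in proportion, then the shift along the tool's x, y, z normalised to -1 to 1, where 1 is 0.2 m, then the turn, a rotation vector about the tool's x, y, z normalised to -1 to 1, where 1 is pi/4 rad. In form: [jaw, x, y, z, wx, wy, wz, jaw, x, y, z, wx, wy, wz, ...]. A call has 1 to 8 rows; each row is the pose to reach, as a shift and turn from the pose commanded when the call began, along the tool's axes at that moment; what a row does not reach only later rows make up. A row lasts 1/8 s, in which the tool goes at most 62.5 mm and 10.7 degrees, less where a joint would pass 70% of its speed; a pose out of reach is approached as far as the arm can. A call with a number of a shift or a turn outside -1 to 1 is refused whole. A call with a gripper value outside its range is refused whole. The fingers move at their own pace and stop on an object; the grip force is fixed at half the most. Time passes only in rows, so rows that repeat a pose let the fingers close. It gives the time, the measured TCP pose, the force, the opening and the grip force at its end, in the units of the state.
- telemetry.get_obs(): the state, without advancing time (a new reading comes with each control period).
- vision.capture(name): name is "scene" or "top" or "wrist"; returns (picture, depth): 400x640x3 uint8, red, green, blue; 400x640 float32, m along the optical axis (not along the pixel's ray), 0 where there is no reading.
- vision.camera_params(name): a dict with "K" (3x3 intrinsics, pixels), "k1" (the pictures are not rectified: a ray, as slopes to the right and down, at radius r is drawn at 1 + k1 r^2 times it, then the intrinsics apply), "rvec" (rotation vector, rad) and "tvec" (3), from world to camera coordinates, as OpenCV has them; the wrist camera has in their place "mount" (4x4, takes a point from camera to tool coordinates, whose origin is the TCP and whose axes are the flange's). Camera axes: x right, y down, z forward; pixel columns grow to the right and rows downward; lengths in m; the calibration is good to about 2 mm. A picture is of the moment at which its call begins: read the wrist's pose just before it. camera_params takes no time and is no camera call.
- order.job_done(): hands the job in; it is judged then, once.
The state is a dict: "time_s": time; "q": joint angles; "dq": joint speeds; "effort": joint torques, N m; "position": TCP position; "tcp_rot": TCP orientation; "contact_force": force on the tool from outside, world axes, zero at the start; "torque": the same for the moment, N m; "gripper_width": finger opening in m; "gripper_force": force on a finger pad.
Only numpy, scipy, OpenCV 4.12 (cv2) and the standard library are available. Lean on these libraries where they do the work, as an engineer would, in place of code of your own. Each camera call takes 0.05 s, during which the arm holds its last target. There are 200 camera calls.

TASK

Stack every loose laminate sheet in the blue corner jig, lengthwise along its notched back fence, and push each one flush against both the back fence and the side fence so that the pile is square. Then find the aluminium block with three brass studs among the clutter in the grey tray and lay it upright on the middle of the pile as a weight. Leave the tray's other contents in the tray and do not knock over the oil bottle.

Things in the scene. Friction and masses are not known exactly. Their poses are not given: they have to be found in the camera images.
- jig: fixed jig on a blue base plate 84 x 120 x 6 mm, two aluminium fences 34 mm high. Origin: inner corner of the fences on the plate's top (6 mm above the table), z up. Back fence: face in the plane x=0, from y=0 to 100 mm, finger gap at y=22 to 80 mm (its ends rounded). Side fence: face in the plane y=0, from x=-40 to 0 mm. Plate: x -68 to 16, y -16 to 104 mm. A flush sheet is centred at x=-25, y=50 mm
- stack_mid (a point): point on the top of the jig's base plate under the middle of a squared pile (jig x=-25, y=50 mm); axes as the jig's
- sheet_a: dark red-brown laminate sheet, 50 x 100 x 8 mm, 0.07 kg. Origin at its centre; x across its width, y along its length, z up. It starts lying flat on the table or flat on another sheet; it may be absent.
- sheet_b: mid-brown laminate sheet, 50 x 100 x 8 mm, 0.07 kg. Origin at its centre; x across its width, y along its length, z up. It starts lying flat on the table or flat on another sheet; it may be absent.
- sheet_c: very dark-brown laminate sheet, 50 x 100 x 8 mm, 0.07 kg. Origin at its centre; x across its width, y along its length, z up. It starts lying flat on the table or flat on another sheet; it may be absent.
- sheet_d: light yellowish-brown laminate sheet, 50 x 100 x 8 mm, 0.07 kg. Origin at its centre; x across its width, y along its length, z up. It starts lying flat on the table or flat on another sheet; it may be absent.
- trial_block: aluminium block 32 x 56 x 16 mm (x, y, z) with three brass studs (9 mm wide, up to 11 mm high) in a row along y on its top; 27 mm high in all, 0.22 kg. Origin at the centre of its underside, z up, y along its length. Starts upright in the tray, its length roughly along the tray's
- tray: fixed grey open tray, 120 x 190 mm (x, y) and 24 mm high outside, walls and floor 4 mm; origin at the centre of its underside, z up. A fixed photo-sensor stand (0.32 m tall, thin rods on a black foot) stands behind the gap between tray and jig: go between them along the front; the table before that gap, once the sheets are gone, is free to lay things down
- eye_clip: zinc clip with an eye bolt, 20 x 30 x 47 mm, clutter in the tray; origin under its centre
- eraser: green and white eraser 21 x 42 x 13 mm, clutter in the tray; origin under its centre
- marker: black marker pen 15 x 124 x 15 mm, its length along y, clutter along the tray's long wall on its -x side; origin under its centre
- oil_bottle: yellow dropper bottle with a red nozzle, 38 mm wide, 104 mm high, standing on the table behind the jig; origin under its centre, z up
Mind the look-alikes: they are no part of the job. What is shaped like the eye_clip but orange is not meant.

How it is judged:
By the outcome, as a careful person would: the job done as asked, in the order asked, and still so for the second after the job is handed in, with the robot touching nothing.
Of sheet_a, sheet_b, sheet_c, sheet_d only 3 to 4 are there at a start; the rules pass over those that are not, and their reading is None.
At some moment in a run one of sheet_a, sheet_b, sheet_c, sheet_d may be knocked a few centimetres aside while the robot is not near it.
Once in a run the grip may slacken for a moment while it holds something.
It also fails if it takes over 210 s, if anything falls off the work surface, if the arm or the gripper's body presses on something with over 40 N, if the wrist force passes 120 N, or if a joint passes its speed limit or range.

## Working session

There is one attempt and no reset: what is moved stays moved. The work goes in short steps, Python scripts to look and compute and a tool call to move; the robot and the scene stay as the last step left them, time stands still between calls to the robot, and variables do not carry over. Pictures are saved under pics/ and viewed, at most 14 in all, crops included, and the job is handed in when it is done.

Besides the shell and the picture viewer there is one more tool, called after ">>>" as name(argument=value, ...), one argument or row to a line, values as JSON. step_arm: Moves the arm, as the interface text tells. Its arguments: {"type":"object","properties":{"plan":{"type":"array","items":{"type":"number","minimum":-1,"maximum":1}}},"required":["plan"]}

```bash
ls; mkdir -p pics; cat > h.py <<'E'
import numpy as np, cv2
from scipy.spatial.transform import Rotation as R
from rig import telemetry, vision, order
def cam(name):
    p=vision.camera_params(name); K=np.array(p["K"]).reshape(3,3); k1=p["k1"]
    if "rvec" in p:
        Rw=R.from_rotvec(np.ravel(p["rvec"])).as_matrix(); t=np.ravel(p["tvec"]); return K,k1,Rw.T,-Rw.T@t
    o=telemetry.get_obs(); M=np.array(p["mount"]).reshape(4,4)
    T=np.eye(4); T[:3,:3]=R.from_rotvec(o["tcp_rot"]).as_matrix(); T[:3,3]=o["position"]; T=T@M
    return K,k1,T[:3,:3],T[:3,3]
def ray(c,u,v):
    K,k1,Rc,_=c; d=np.stack([(np.asarray(u,float)-K[0,2])/K[0,0],(np.asarray(v,float)-K[1,2])/K[1,1]],-1)
    s=d.copy()
    for _ in range(8): s=d/(1+k1*(s**2).sum(-1,keepdims=True))
    return np.concatenate([s,np.ones(s.shape[:-1]+(1,))],-1)@Rc.T
def at_z(c,u,v,z):
    r=ray(c,u,v); return c[3]+r*((z-c[3][2])/r[...,2])[...,None]
def cloud(c,D):
    v,u=np.mgrid[:D.shape[0],:D.shape[1]]; return c[3]+ray(c,u,v)*D[...,None]
def snap(name,tag):
    c=cam(name); I,D=vision.capture(name); np.savez(f"pics/{tag}.npz",I=I,D=D,R=c[2],t=c[3],K=c[0],k1=c[1])
    return c,I,D
def load(tag):
    f=np.load(f"pics/{tag}.npz"); return (f["K"],float(f["k1"]),f["R"],f["t"]),f["I"],f["D"]
def save(fn,I): cv2.imwrite("pics/"+fn,I[...,::-1])
def goto(p,rotv=None,rows=True):
    """plan shift/turn from current measured pose to world p / rotvec"""
    o=telemetry.get_obs(); R0=R.from_rotvec(o["tcp_rot"])
    d=R0.inv().apply(np.array(p)-o["position"])/0.2
    w=np.zeros(3) if rotv is None else (R0.inv()*R.from_rotvec(rotv)).as_rotvec()/(np.pi/4)
    return np.round(d,4),np.round(w,4)
def down(yaw):
    """tool down with closing axis y at yaw (rad, world)"""
    y=np.array([np.cos(yaw),np.sin(yaw),0]); z=np.array([0,0,-1.]); return R.from_matrix(np.stack([np.cross(y,z),y,z],1)).as_rotvec()
E
python3 - <<'E'
from h import *
o=telemetry.get_obs(); print(o)
for n in ("scene","top"):
    c,I,D=snap(n,n+"0"); save(n+"0.png",I); print(n,c[3],c[2][:,2],c[0][0,0])
print(R.from_rotvec(o["tcp_rot"]).as_matrix().round(3))
E
```

```text
pics
{'time_s': 0.0, 'q': array([ 1.46056790e+00,  3.85576370e-01,  6.64668725e-03, -4.76618567e-04,
       -1.19396620e+00, -2.58587598e-01]), 'dq': array([ 0.00153946,  0.00037822,  0.0010218 ,  0.00088537,  0.00031107,
       -0.00099797]), 'effort': array([ 9.49013920e-04, -3.90668142e+01,  1.87400025e+01,  4.21974689e+00,
        1.09232203e-02, -1.95484345e-04]), 'position': array([0.22510115, 0.58243392, 0.2214591 ]), 'tcp_rot': array([ 3.08618565e+00, -5.75938323e-01, -4.49215186e-04]), 'contact_force': array([ 0.67261981, -0.09073703, -0.5824437 ]), 'torque': array([ 0.04409004, -0.01001138,  0.02954557]), 'gripper_force': 0.0, 'gripper_width': 0.08681697318497546}
scene [-0.06614872  0.99691935  0.41004545] [ 0.65991396 -0.62534908 -0.41647581] 434.6750084663204
top [0.39764124 0.44419512 0.87454793] [ 0.12404998  0.00632053 -0.99225584] 370.9306574129273
[[ 0.933 -0.361 -0.001]
 [-0.361 -0.933 -0.002]
 [ 0.     0.002 -1.   ]]
```

View pics/top0.png

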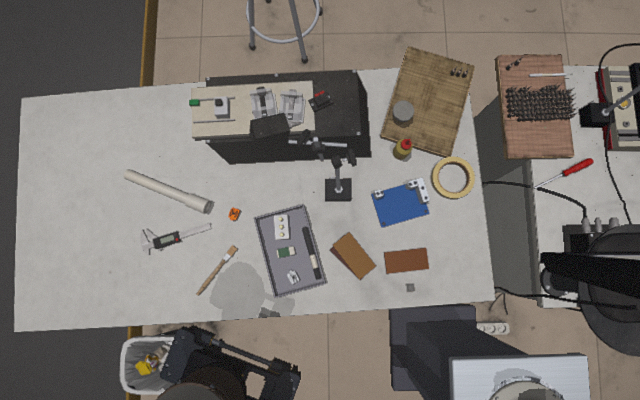

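View pics/scene0.png

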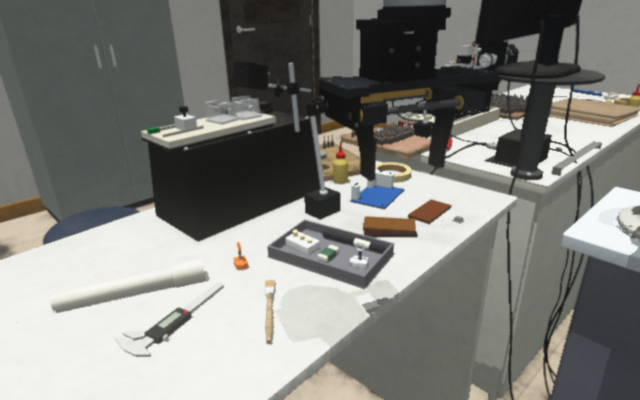

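```bash
python3 - <<'E'
from h import *
c,I,D=load("top0")
for n,u,v in [("shadow",240,290),("jig",400,202),("s1",353,255),("s2",406,261),("tray",290,250),("block",282,227),("bottle",402,150),("stand",338,188)]: print(n,at_z(c,u,v,0).round(3), D[v,u], cloud(c,D)[v,u].round(3))
C=I[135:305,240:480]; save("top0c.png",cv2.resize(C,None,fx=3.3,fy=3.3,interpolation=cv2.INTER_CUBIC))
E
```

```text
shadow [0.314 0.644 0.   ] 0.8603803 [ 0.314  0.645 -0.002]
jig [0.514 0.265 0.   ] 0.87201625 [0.513 0.267 0.009]
s1 [0.391 0.38  0.   ] 0.8520612 [0.391 0.381 0.015]
s2 [0.375 0.256 0.   ] 0.8539012 [0.375 0.258 0.01 ]
tray [0.405 0.527 0.   ] 0.85095286 [0.405 0.525 0.018]
block [0.459 0.546 0.   ] 0.84864014 [0.457 0.543 0.027]
bottle [0.641 0.254 0.   ] 0.8357538 [0.625 0.267 0.06 ]
stand [0.55  0.412 0.   ] 0.8141136 [0.538 0.414 0.071]
```

View pics/top0c.png

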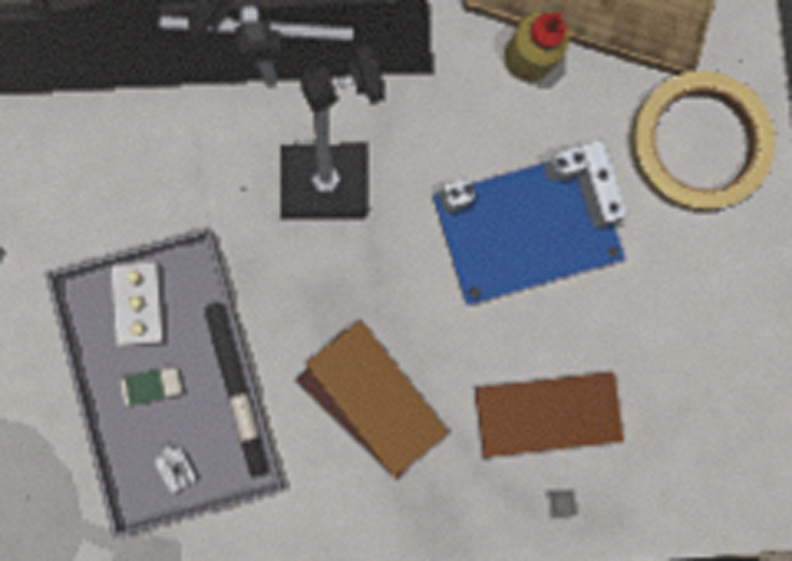

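```bash
python3 - <<'E'
from h import *
c,I,D=load("top0"); P=cloud(c,D)
m=vision.camera_params("wrist"); print(np.round(m["mount"],3),np.array(m["K"]).round(1).tolist(),m["k1"])
# stand
S=P[135:210,280:375].reshape(-1,3); Z=D[135:210,280:375].ravel()>0
for a,b in [(.03,.1),(.1,.2),(.2,.3),(.3,.4)]:
    q=S[Z&(S[:,2]>a)&(S[:,2]<b)&(S[:,0]<.72)]; 
    if len(q): print(a,len(q),q.min(0).round(3),q.max(0).round(3))
B=P[135:165,385:420].reshape(-1,3); q=B[(B[:,2]>.03)&(B[:,2]<.12)&(B[:,0]<.66)]; print("bottle",q.min(0),q.max(0),q.mean(0))
H=cv2.cvtColor(I,cv2.COLOR_RGB2HSV)
bl=((abs(H[...,0].astype(int)-110)<12)&(H[...,1]>130)).astype(np.uint8); bl[:,:360]=0; bl[:,450:]=0
br=((H[...,0]<20)&(H[...,1]>100)).astype(np.uint8)
def rect(m,z,name):
    cs,_=cv2.findContours(m,0,1)
    for k in sorted(cs,key=cv2.contourArea)[::-1][:2]:
        if cv2.contourArea(k)<200: continue
        w=at_z(c,k[:,0,0],k[:,0,1],z)[:,:2].astype(np.float32)
        r=cv2.minAreaRect(w); print(name,np.round(r[0],4),np.round(r[1],4),round(r[2],1),np.round(cv2.boxPoints(r),3).tolist())
rect(bl,.006,"blue")
a=br.copy(); a[:225]=0;a[285:]=0;a[:,:325]=0;a[:,380:]=0; rect(a,.016,"pair")
a=br.copy(); a[:225]=0;a[285:]=0;a[:,:380]=0;a[:,435:]=0; rect(a,.008,"single")
E
```

```text
[[-0.    -0.956 -0.292  0.08 ]
 [ 1.    -0.    -0.    -0.001]
 [ 0.    -0.292  0.956 -0.162]
 [ 0.     0.     0.     1.   ]] [[282.4, 0.0, 314.9], [0.0, 282.4, 203.8], [0.0, 0.0, 1.0]] -0.02000932378228904
0.03 1234 [0.517 0.331 0.03 ] [0.665 0.547 0.1  ]
0.1 869 [0.541 0.353 0.1  ] [0.644 0.537 0.198]
0.2 750 [0.549 0.387 0.202] [0.595 0.517 0.3  ]
0.3 26 [0.571 0.453 0.301] [0.586 0.514 0.311]
bottle [0.6156949  0.24499836 0.03175645] [0.65252601 0.27929476 0.10582369] [0.62954232 0.26502289 0.06189142]
blue [0.5099 0.2668] [0.0805 0.1163] 15.1 [[0.4560000002384186, 0.31200000643730164], [0.4860000014305115, 0.20000000298023224], [0.5640000104904175, 0.22100000083446503], [0.5339999794960022, 0.3330000042915344]]
pair [0.3902 0.3797] [0.0986 0.0526] 39.5 [[0.33500000834465027, 0.36899998784065247], [0.36899998784065247, 0.328000009059906], [0.4449999928474426, 0.39100000262260437], [0.41100001335144043, 0.4309999942779541]]
single [0.3768 0.2578] [0.047  0.0976] 5.3 [[0.3490000069141388, 0.30399999022483826], [0.3580000102519989, 0.2070000022649765], [0.4050000011920929, 0.210999995470047], [0.3959999978542328, 0.3089999854564667]]
```

```bash
python3 - <<'E'
from h import *
print(goto([.43,.32,.2],down(np.deg2rad(-165))))
E
```

```text
(array([1.4288, 0.8544, 0.1098]), array([ 0.0022, -0.0013,  1.1969]))
```

>>> step_arm(
  plan=[1, 0.35, 0.2, 0.03, 0, 0, 0.25, 1, 0.7, 0.42, 0.05, 0, 0, 0.5, 1, 0.7, 0.42, 0.05, 0, 0, 0.6, 1, 0.7, 0.42, 0.05, 0, 0, 0.6],
)

```text
time_s: 0.6
position: [0.3266, 0.4517, 0.2123]
tcp_rot: [2.865, -1.286, -0.0]
contact_force: [0.2, -0.8, -0.9]
gripper_width: 0.0868
gripper_force: 0.0
```

```bash
python3 - <<'E'
from h import *
print(goto([.43,.32,.2],down(np.deg2rad(-165))))
E
```

```text
(array([0.8357, 0.0517, 0.0617]), array([ 0.0016, -0.001 ,  0.5925]))
```

>>> step_arm(
  plan=[1, 0.3, 0.02, 0.03, 0, 0, 0.2, 1, 0.6, 0.04, 0.06, 0, 0, 0.4, 1, 0.836, 0.052, 0.062, 0, 0, 0.592, 1, 0.836, 0.052, 0.062, 0, 0, 0.592, 1, 0.836, 0.052, 0.062, 0, 0, 0.592],
)

```text
time_s: 1.23
position: [0.4293, 0.3234, 0.2]
tcp_rot: [-2.497, 1.906, 0.0]
contact_force: [0.5, 0.7, -0.1]
gripper_width: 0.087
gripper_force: 0.0
```

```bash
python3 - <<'E'
from h import *
o=telemetry.get_obs();print(o["time_s"],o["position"],o["q"].round(2))
c,I,D=snap("wrist","w0"); save("w0.png",I)
E
```

```text
1.225 [0.42926394 0.32344    0.20000218] [ 0.95  0.25 -0.24 -0.   -1.07 -0.68]
```

View pics/w0.png

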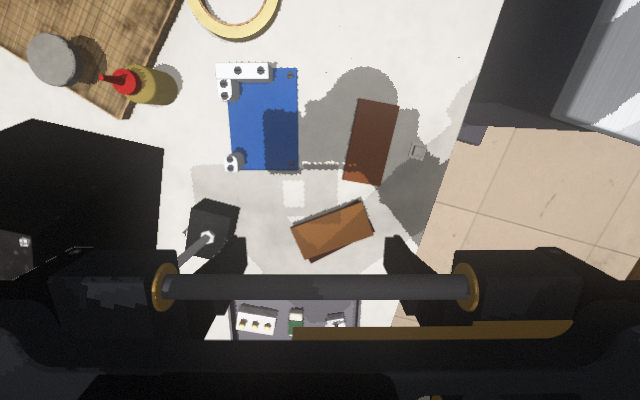

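```bash
python3 - <<'E'
from h import *
o=telemetry.get_obs();print(o["position"],o["tcp_rot"],np.abs(o["dq"]).max())
c,I,D=snap("wrist","w1")
C=np.hstack([cv2.resize(I[50:190,205:305],None,fx=4,fy=4,interpolation=cv2.INTER_CUBIC)]); 
C2=cv2.resize(I[90:270,285:405],None,fx=3.1,fy=3.1,interpolation=cv2.INTER_CUBIC)
C2=np.vstack([C2,np.zeros((max(0,560-len(C2)),C2.shape[1],3),np.uint8)])[:560]
save("w1c.png",np.hstack([C,C2]))
E
```

```text
[0.4290423  0.32372718 0.20005212] [-2.49805479e+00  1.90484979e+00  1.92728849e-04] 0.01178010698848654
```

View pics/w1c.png

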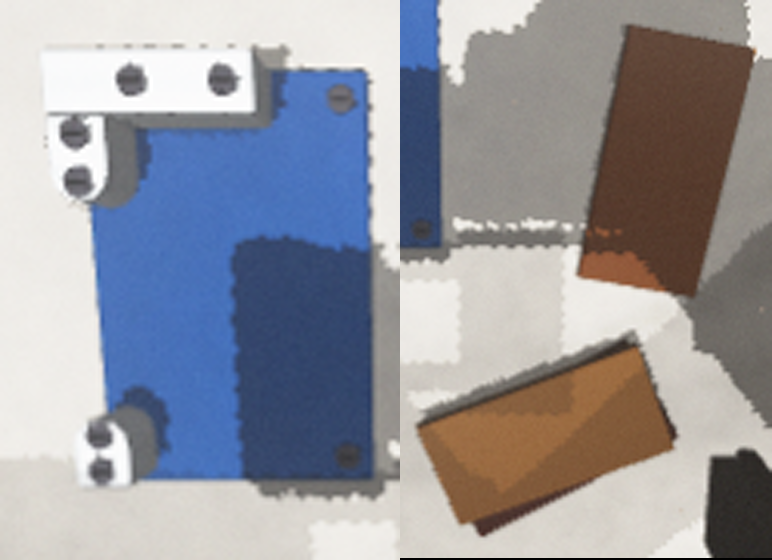

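```bash
cat >> h.py <<'E'
def fit(model,world):
    m=np.array(model,float);w=np.array(world)[:,:2];a=m-m.mean(0);b=w-w.mean(0)
    th=np.arctan2((a[:,0]*b[:,1]-a[:,1]*b[:,0]).sum(),(a*b).sum()); r=np.array([[np.cos(th),-np.sin(th)],[np.sin(th),np.cos(th)]])
    t=w.mean(0)-r@m.mean(0); return t.round(4),round(np.rad2deg(th),2),((m@r.T+t-w)*1000).round(1).tolist()
E
python3 - <<'E'
from h import *
c,I,D=load("w1")
L=lambda p:np.array(p,float)/4+[205,50]
Q=lambda p:(np.array(p,float)-[400,0])/3.1+[285,90]
def W(p,z): p=np.atleast_2d(p); return at_z(c,p[:,0],p[:,1],z)
f=W(L([[372,478],[366,69]]),.006); b=W(L([[92,205],[107,410]]),.006)
bf=W(L([[107,130],[107,185],[131,440],[131,470]]),.040); sf=W(L([[115,113],[255,113]]),.040)
print("plate",f.round(4).tolist(),b.round(4).tolist(),"\nbf",bf.round(4).tolist(),"sf",sf.round(4).tolist())
print(fit([[-.068,.104],[-.068,-.016]],f))
for n,p,z in [("top",[[418,425],[640,345],[676,440],[460,524]],.016),("single",[[628,25],[753,48],[694,296],[578,275]],.008)]:
    w=W(Q(p),z); m=[[.025,.05],[.025,-.05],[-.025,-.05],[-.025,.05]] if n=="top" else [[.025,-.05],[-.025,-.05],[-.025,.05],[.025,.05]]
    print(n,w.round(4).tolist(),fit(m,w))
print("under",W(Q([[482,536],[676,442],[636,333]]),.008).round(4).tolist())
o=telemetry.get_obs();print(R.from_rotvec(o["tcp_rot"]).as_matrix().round(3))
E
```

```text
plate [[0.4547, 0.3139, 0.006], [0.486, 0.1989, 0.006]] [[0.5557, 0.2563, 0.006], [0.5402, 0.315, 0.006]] 
bf [[0.5452, 0.2358, 0.04], [0.5427, 0.2494, 0.04], [0.5234, 0.3151, 0.04], [0.5218, 0.3236, 0.04]] sf [[0.544, 0.2312, 0.04], [0.5082, 0.2215, 0.04]]
(array([0.5475, 0.2318]), np.float64(15.21), [[-0.1, 0.4], [0.1, -0.4]])
top [[0.4448, 0.3886, 0.016], [0.3649, 0.3299, 0.016], [0.3369, 0.3661, 0.016], [0.4157, 0.4291, 0.016]] (array([0.3906, 0.3784]), np.float64(-52.67), [[0.7, 0.3], [1.0, -1.7], [-1.2, 1.9], [-0.5, -0.5]])
single [[0.4069, 0.2121, 0.008], [0.3581, 0.2072, 0.008], [0.3479, 0.3057, 0.008], [0.397, 0.31, 0.008]] (array([0.3775, 0.2587]), np.float64(5.73), [[0.4, -0.6], [-0.5, -0.7], [-0.3, 0.3], [0.3, 1.0]])
under [[0.4038, 0.4366, 0.008], [0.334, 0.3698, 0.008], [0.3662, 0.3273, 0.008]]
[[ 0.265 -0.964 -0.   ]
 [-0.964 -0.265  0.   ]
 [-0.     0.    -1.   ]]
```

```bash
python3 - <<'E'
from h import *
print(goto([.397,.384,.06],down(np.deg2rad(128.5))))
E
```

```text
(array([-0.332 ,  0.0739,  0.7004]), array([2.0000e-04, 2.0000e-04, 1.4859e+00]))
```

>>> step_arm(
  plan=[0.6, -0.08, 0.02, 0.1, 0, 0, 0.23, 0.6, -0.16, 0.04, 0.2, 0, 0, 0.46, 0.6, -0.25, 0.06, 0.35, 0, 0, 0.7, 0.6, -0.332, 0.074, 0.5, 0, 0, 0.93, 0.6, -0.332, 0.074, 0.5, 0, 0, 1, 0.6, -0.332, 0.074, 0.5, 0, 0, 1],
)

```text
time_s: 2.08
position: [0.3969, 0.3841, 0.0998]
tcp_rot: [1.581, -2.714, 0.001]
contact_force: [-0.4, -0.3, -0.2]
gripper_width: 0.0699
gripper_force: 0.0
```

```bash
python3 - <<'E'
from h import *
print(goto([.397,.384,.011],down(np.deg2rad(128.5))))
E
```

```text
(array([-2.000e-04, -7.000e-04,  4.439e-01]), array([-3.000e-04, -6.000e-04,  4.874e-01]))
```

>>> step_arm(
  plan=[0.6, 0, 0, 0.1, 0, 0, 0.23, 0.6, 0, 0, 0.2, 0, 0, 0.487, 0.6, 0, 0, 0.3, 0, 0, 0.487, 0.6, 0, 0, 0.4, 0, 0, 0.487, 0.6, 0, 0, 0.444, 0, 0, 0.487, 0.6, 0, 0, 0.444, 0, 0, 0.487],
)

```text
time_s: 2.82
position: [0.3976, 0.3831, 0.0113]
tcp_rot: [1.032, -2.967, 0.0]
contact_force: [0.1, -0.6, 0.0]
gripper_width: 0.0699
gripper_force: 0.0
```

>>> step_arm(
  plan=[-0.2, 0, 0, 0, 0, 0, 0, -1, 0, 0, 0, 0, 0, 0, -1, 0, 0, 0, 0, 0, 0, -1, 0, 0, 0, 0, 0, 0],
)

```text
time_s: 3.32
position: [0.3979, 0.3833, 0.012]
tcp_rot: [-1.031, 2.967, 0.001]
contact_force: [-0.8, 0.0, 3.2]
gripper_width: 0.0494
gripper_force: 29.9
```

>>> step_arm(
  plan=[-1, 0, 0, -0.1, 0, 0, 0, -1, 0, 0, -0.25, 0, 0, -0.2, -1, 0, 0, -0.35, 0, 0, -0.43, -1, 0, 0, -0.35, 0, 0, -0.65, -1, 0, 0, -0.35, 0, 0, -0.85, -1, 0, 0, -0.35, 0, 0, -0.95, -1, 0, 0, -0.35, 0, 0, -0.95],
)

```text
time_s: 4.2
position: [0.3975, 0.3826, 0.0811]
tcp_rot: [2.04, -2.388, 0.0]
contact_force: [0.1, 0.7, -0.5]
gripper_width: 0.0496
gripper_force: 29.9
```

```bash
cat >> h.py <<'E'
J0=np.array([.547,.2316]); JY=np.deg2rad(15.1)
def j2w(x,y): return J0+R.from_rotvec([0,0,JY]).as_matrix()[:2,:2]@np.array([x,y])/1000
def w2j(p): return (R.from_rotvec([0,0,-JY]).as_matrix()[:2,:2]@(np.array(p)[:2]-J0)*1000).round(1)
def gj(x,y,z,yaw=-164.9):
    o=telemetry.get_obs(); print("now jig",w2j(o["position"]),"z",round(o["position"][2]*1000,1),"F",o["contact_force"].round(1),"w",round(o["gripper_width"],4),"t",o["time_s"]); print(goto([*j2w(x,y),z/1000],down(np.deg2rad(yaw))))
E
python3 - <<'E'
from h import *
gj(-29,63,70)
c,I,D=snap("wrist","w2"); save("w2.png",I)
E
```

```text
now jig [-105.   184.7] z 81.1 F [ 0.1  0.7 -0.5] w 0.0496 t 4.2
(array([ 0.4003, -0.5952,  0.0556]), array([ 6.000e-04, -5.000e-04, -5.356e-01]))
```

View pics/w2.png

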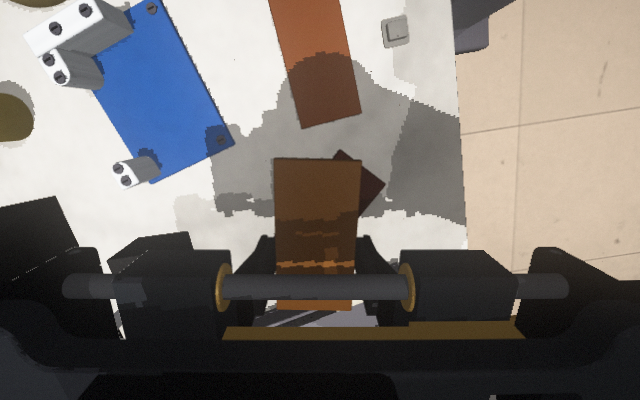

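```bash
python3 - <<'E'
from h import *
for t in ("top0","scene0","w1"):
    c,I,D=load(t); P=cloud(c,D).reshape(-1,3); P=P[(D.ravel()>0)&(P[:,0]>.5)&(P[:,0]<.62)&(P[:,1]>.31)&(P[:,1]<.45)]
    for a in range(20,340,40):
        q=P[(P[:,2]>a/1000)&(P[:,2]<a/1000+.04)]
        if len(q)>3: print(t,a,len(q),np.percentile(q,3,0).round(3),np.percentile(q,97,0).round(3))
E
```

```text
top0 20 675 [0.517 0.318 0.027] [0.619 0.443 0.051]
top0 60 77 [0.537 0.41  0.062] [0.62  0.444 0.098]
top0 100 57 [0.541 0.409 0.1  ] [0.62  0.441 0.137]
top0 140 134 [0.546 0.406 0.144] [0.62  0.447 0.179]
top0 180 87 [0.55  0.398 0.181] [0.62  0.45  0.218]
top0 220 302 [0.551 0.389 0.222] [0.582 0.432 0.258]
top0 260 72 [0.567 0.425 0.26 ] [0.583 0.449 0.276]
scene0 20 986 [0.516 0.323 0.021] [0.62  0.445 0.056]
scene0 60 346 [0.537 0.374 0.062] [0.62  0.447 0.098]
scene0 100 421 [0.542 0.376 0.101] [0.62  0.448 0.139]
scene0 140 427 [0.546 0.375 0.141] [0.62  0.448 0.179]
scene0 180 246 [0.549 0.391 0.181] [0.62  0.449 0.219]
scene0 220 232 [0.551 0.392 0.221] [0.579 0.449 0.258]
scene0 260 23 [0.566 0.429 0.26 ] [0.578 0.45  0.275]
w1 20 2356 [0.518 0.314 0.023] [0.576 0.443 0.051]
w1 60 244 [0.538 0.41  0.062] [0.62  0.429 0.099]
w1 100 101 [0.542 0.411 0.1  ] [0.62  0.42  0.115]
w1 140 5 [0.62  0.382 0.155] [0.62  0.4   0.176]
w1 180 15 [0.619 0.376 0.183] [0.62  0.4   0.186]
w1 260 3315 [0.501 0.31  0.275] [0.522 0.325 0.298]
w1 300 2843 [0.5   0.31  0.302] [0.515 0.328 0.314]
```

>>> step_arm(
  plan=[-1, 0.13, -0.2, 0.02, 0, 0, -0.2, -1, 0.27, -0.4, 0.03, 0, 0, -0.4, -1, 0.4, -0.595, 0.056, 0, 0, -0.535, -1, 0.4, -0.595, 0.056, 0, 0, -0.535, -1, 0.4, -0.595, 0.056, 0, 0, -0.535],
)

```text
time_s: 4.88
position: [0.5027, 0.2851, 0.0699]
tcp_rot: [2.493, -1.911, -0.0]
contact_force: [-0.1, 1.1, -0.9]
gripper_width: 0.0492
gripper_force: 29.9
```

```bash
python3 - <<'E'
from h import *
gj(-29,63,10.5)
E
```

```text
now jig [-28.8  63.2] z 69.9 F [-0.1  1.1 -0.9] w 0.0492 t 4.875
(array([0.001 , 0.0008, 0.297 ]), array([ 0.0007, -0.0002, -0.0014]))
```

>>> step_arm(
  plan=[-1, 0, 0, 0.15, 0, 0, 0, -1, 0, 0, 0.26, 0, 0, 0, -1, 0, 0, 0.297, 0, 0, 0, -1, 0, 0, 0.297, 0, 0, 0],
)

```text
time_s: 5.38
position: [0.5025, 0.2863, 0.0111]
tcp_rot: [-2.496, 1.908, -0.0]
contact_force: [0.6, 0.6, -1.4]
gripper_width: 0.0495
gripper_force: 29.9
```

>>> step_arm(
  plan=[-1, 0, -0.015, 0, 0, 0, 0, -1, 0, -0.03, 0, 0, 0, 0, -1, 0.015, -0.03, 0, 0, 0, 0, -1, 0.03, -0.03, 0, 0, 0, 0, -1, 0.04, -0.03, 0, 0, 0, 0, -1, 0.04, -0.03, 0, 0, 0, 0],
)

```text
time_s: 6.12
position: [0.5075, 0.2802, 0.0103]
tcp_rot: [2.493, -1.906, -0.006]
contact_force: [-11.4, 8.0, 1.0]
gripper_width: 0.0493
gripper_force: 29.8
```

```bash
python3 - <<'E'
from h import *
gj(-25,58,10.5)
E
```

```text
now jig [-25.5  57.2] z 10.3 F [-11.4   8.    1. ] w 0.0493 t 6.125
(array([-0.004 , -0.0025, -0.0009]), array([0.0059, 0.0013, 0.0022]))
```

>>> step_arm(
  plan=[0.5, 0, 0, 0, 0, 0, 0, 0.5, 0, 0, 0, 0, 0, 0, 0.5, 0, 0, -0.15, 0, 0, 0, 0.5, 0, 0, -0.4, 0, 0, 0, 0.5, 0, 0, -0.55, 0, 0, 0, 0.5, 0.1, 0.3, -0.55, 0, 0, 0, 0.5, 0.1, 0.5, -0.55, 0, 0, 0, 0.5, 0.1, 0.5, -0.55, 0, 0, 0],
)

```text
time_s: 7.12
position: [0.4179, 0.2324, 0.1216]
tcp_rot: [-2.494, 1.909, 0.0]
contact_force: [0.1, -0.2, 0.6]
gripper_width: 0.0655
gripper_force: 0.0
```

```bash
python3 - <<'E'
from h import *
o=telemetry.get_obs();print(np.abs(o["dq"]).max(),w2j(o["position"]))
c,I,D=snap("wrist","w3")
print(at_z(c,320,200,0))
# warp to jig-plane map at sheet top z=.014: 4 px/mm?
xs,ys=np.meshgrid(np.arange(-80,30,.25),np.arange(-25,115,.25))
def warp(z):
    r=R.from_rotvec([0,0,JY]).as_matrix()[:2,:2]; w=np.stack([xs,ys],-1)/1000@r.T+J0
    X=np.concatenate([w,np.full(w.shape[:2]+(1,),z)],-1); p=(X-c[3])@c[2]; s=p[...,:2]/p[...,2:]
    s=s*(1+c[1]*(s**2).sum(-1,keepdims=True)); return cv2.remap(I,(s[...,0]*c[0][0,0]+c[0][0,2]).astype(np.float32),(s[...,1]*c[0][1,1]+c[0][1,2]).astype(np.float32),1)
save("w3.png",np.vstack([cv2.resize(I,(640,400))])); save("w3j.png",warp(.014))
E
```

```text
0.0862781592964616 [-124.4   34.4]
[0.41252981 0.23422473 0.        ]
```

View pics/w3.png

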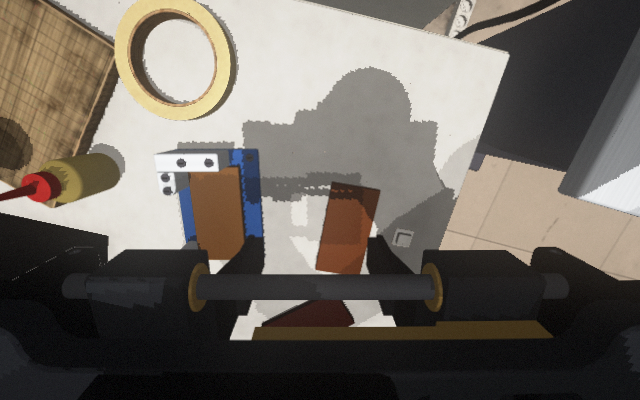

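View pics/w3j.png

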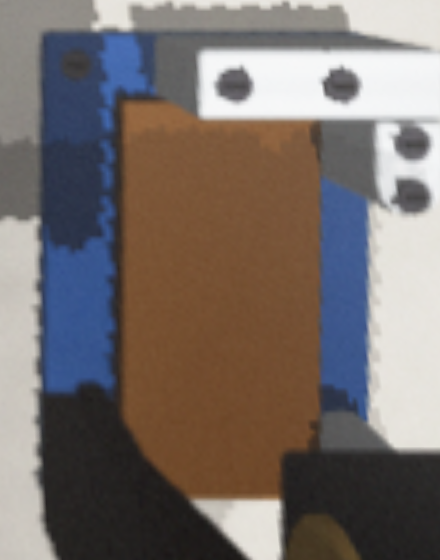

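```bash
python3 - <<'E'
from h import *
c,I,D=load("w3")
p=np.array([[332,182],[380,189],[361,275],[316,267]]); w=at_z(c,p[:,0],p[:,1],.008)
print(w.round(4).tolist(),fit([[.025,-.05],[-.025,-.05],[-.025,.05],[.025,.05]],w))
o=telemetry.get_obs(); print(o["position"])
y=np.deg2rad(-174.4)
# grasp 8mm toward +y' of sheet
g=np.array([.3775,.2587])+.008*np.array([-np.sin(np.deg2rad(5.6)),np.cos(np.deg2rad(5.6))]); print(g, goto([*g,.0035],down(y)))
E
```

```text
[[0.4067, 0.2108, 0.008], [0.3581, 0.2051, 0.008], [0.3463, 0.3036, 0.008], [0.3971, 0.307, 0.008]] (array([0.377 , 0.2566]), np.float64(6.07), [[0.5, -1.3], [-0.6, -0.8], [0.6, 0.1], [-0.5, 2.0]])
[0.41959116 0.23370382 0.12188206]
[0.37671934 0.26666182] (array([-0.2146,  0.1652,  0.5917]), array([-0.0031,  0.0015,  0.2129]))
```

>>> step_arm(
  plan=[0.45, -0.1, 0.08, 0.15, 0, 0, 0.1, 0.45, -0.215, 0.165, 0.3, 0, 0, 0.21, 0.45, -0.215, 0.165, 0.45, 0, 0, 0.213, 0.45, -0.215, 0.165, 0.55, 0, 0, 0.213, 0.45, -0.215, 0.165, 0.592, 0, 0, 0.213, 0.45, -0.215, 0.165, 0.592, 0, 0, 0.213, -1, -0.215, 0.165, 0.592, 0, 0, 0.213, -1, -0.215, 0.165, 0.592, 0, 0, 0.213],
)

```text
time_s: 8.18
position: [0.3768, 0.2672, 0.0031]
tcp_rot: [-2.325, 2.11, 0.0]
contact_force: [-1.2, -0.5, 0.7]
gripper_width: 0.0505
gripper_force: 0.4
```

>>> step_arm(
  plan=[-1, 0, 0, 0, 0, 0, 0, -1, 0, 0, 0, 0, 0, 0, -1, 0, 0, -0.15, 0, 0, 0, -1, 0, 0, -0.35, 0, 0, 0, -1, 0, 0, -0.35, 0, 0, 0],
)

```text
time_s: 8.8
position: [0.3775, 0.2683, 0.0749]
tcp_rot: [-2.322, 2.106, 0.001]
contact_force: [-0.3, -0.1, -0.6]
gripper_width: 0.0494
gripper_force: 30.0
```

```bash
python3 - <<'E'
from h import *
gj(-29,63,70)
E
```

```text
now jig [-154.1   79.6] z 74.9 F [-0.3 -0.1 -0.6] w 0.0494 t 8.8
(array([-0.0213, -0.6303,  0.0274]), array([-0.0064,  0.006 , -0.2115]))
```

>>> step_arm(
  plan=[-1, -0.007, -0.2, 0.01, 0, 0, -0.07, -1, -0.014, -0.42, 0.02, 0, 0, -0.15, -1, -0.021, -0.63, 0.027, 0, 0, -0.21, -1, -0.021, -0.63, 0.027, 0, 0, -0.21, -1, -0.021, -0.63, 0.027, 0, 0, -0.21],
)

```text
time_s: 9.43
position: [0.5001, 0.282, 0.0654]
tcp_rot: [2.489, -1.912, -0.002]
contact_force: [-0.9, -0.6, -0.3]
gripper_width: 0.0493
gripper_force: 30.0
```

```bash
python3 - <<'E'
from h import *
gj(-29,63,18.3)
E
```

```text
now jig [-32.2  60.9] z 65.4 F [-0.9 -0.6 -0.3] w 0.0493 t 9.425
(array([-0.0107, -0.0167,  0.2352]), array([ 0.0043, -0.0016, -0.0036]))
```

>>> step_arm(
  plan=[-1, 0, 0, 0, 0, 0, 0, -1, 0, 0, 0, 0, 0, 0],
)

```text
time_s: 9.68
position: [0.5006, 0.2831, 0.0671]
tcp_rot: [2.493, -1.911, -0.0]
contact_force: [-0.2, 0.3, -0.7]
gripper_width: 0.0495
gripper_force: 30.0
```

```bash
python3 - <<'E'
from h import *
gj(-29,63,18.3)
E
```

```text
now jig [-31.4  61.8] z 67.1 F [-0.2  0.3 -0.7] w 0.0495 t 9.675
(array([-0.006 , -0.0122,  0.244 ]), array([ 0.0002,  0.    , -0.0013]))
```

>>> step_arm(
  plan=[-1, 0, 0, 0.12, 0, 0, 0, -1, 0, 0, 0.21, 0, 0, 0, -1, 0, 0, 0.244, 0, 0, 0, -1, 0, 0, 0.244, 0, 0, 0],
)

```text
time_s: 10.18
position: [0.5013, 0.2833, 0.0184]
tcp_rot: [-2.493, 1.912, -0.0]
contact_force: [0.2, -0.5, -0.9]
gripper_width: 0.0496
gripper_force: 30.0
```

>>> step_arm(
  plan=[-1, 0, -0.02, 0, 0, 0, 0, -1, 0, -0.042, 0, 0, 0, 0, -1, 0.015, -0.042, 0, 0, 0, 0, -1, 0.03, -0.042, 0, 0, 0, 0, -1, 0.03, -0.042, 0, 0, 0, 0, -1, 0.03, -0.042, 0, 0, 0, 0],
)

```text
time_s: 10.92
position: [0.5076, 0.2815, 0.0176]
tcp_rot: [2.492, -1.911, -0.007]
contact_force: [-12.8, 10.7, -0.7]
gripper_width: 0.0491
gripper_force: 30.0
```

```bash
python3 - <<'E'
from h import *
gj(-25,58,18.3)
E
```

```text
now jig [-25.   58.4] z 17.6 F [-12.8  10.7  -0.7] w 0.0491 t 10.925
(array([ 0.002 , -0.0001, -0.0037]), array([ 0.0052,  0.0033, -0.0013]))
```

>>> step_arm(
  plan=[0.4, 0, 0, 0, 0, 0, 0, 0.4, 0, 0, 0, 0, 0, 0, 0.4, 0, 0, -0.15, 0, 0, 0, 0.4, 0, 0, -0.4, 0, 0, 0, 0.4, -0.1, 0.15, -0.6, 0, 0, 0, 0.4, -0.25, 0.35, -0.7, 0, 0, 0, 0.4, -0.4, 0.5, -0.75, 0, 0, 0, 0.4, -0.4, 0.5, -0.75, 0, 0, 0],
)

```text
time_s: 11.92
position: [0.393, 0.3323, 0.1703]
tcp_rot: [-2.492, 1.906, 0.0]
contact_force: [0.1, -0.8, -0.8]
gripper_width: 0.061
gripper_force: 0.0
```

>>> step_arm(
  plan=[0.4, 0, 0, 0, 0, 0, 0, 0.4, 0, 0, 0, 0, 0, 0],
)

```text
time_s: 12.18
position: [0.3944, 0.3302, 0.1678]
tcp_rot: [2.49, -1.914, 0.0]
contact_force: [-0.6, -0.6, -0.2]
gripper_width: 0.0607
gripper_force: 0.0
```

```bash
cat >> h.py <<'E'
def warp(c,I,z):
    xs,ys=np.meshgrid(np.arange(-80,30,.25),np.arange(-25,115,.25))
    r=R.from_rotvec([0,0,JY]).as_matrix()[:2,:2]; w=np.stack([xs,ys],-1)/1000@r.T+J0
    X=np.concatenate([w,np.full(w.shape[:2]+(1,),z)],-1); p=(X-c[3])@c[2]; s=p[...,:2]/p[...,2:]
    s=s*(1+c[1]*(s**2).sum(-1,keepdims=True)); return cv2.remap(I,(s[...,0]*c[0][0,0]+c[0][0,2]).astype(np.float32),(s[...,1]*c[0][1,1]+c[0][1,2]).astype(np.float32),1)
E
python3 - <<'E'
from h import *
o=telemetry.get_obs();print(o["position"],np.abs(o["dq"]).max())
c,I,D=snap("wrist","w4"); W=warp(c,I,.022)
C=cv2.resize(I[170:300,250:420],None,fx=2,fy=2,interpolation=cv2.INTER_CUBIC); C=np.vstack([C,np.zeros((300,340,3),np.uint8)])
save("w4.png",np.hstack([W,C]))
E
```

```text
[0.39443651 0.33021029 0.1677717 ] 0.003127478218175198
```

View pics/w4.png

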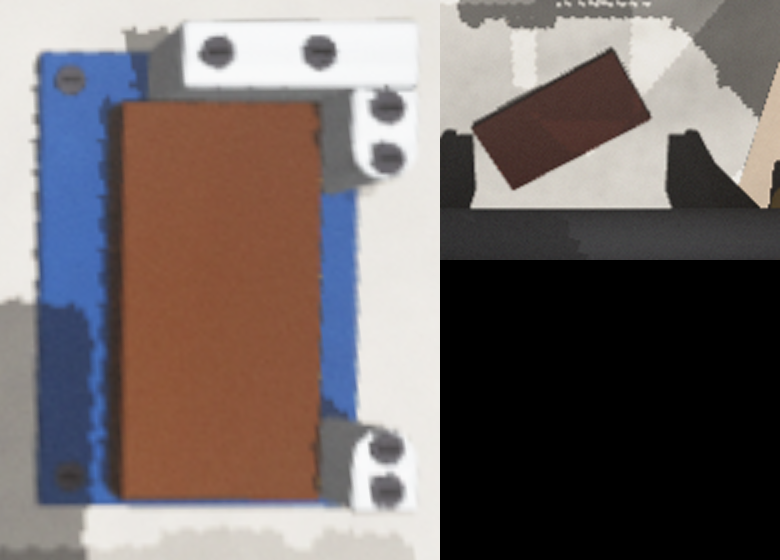

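```bash
python3 - <<'E'
from h import *
c,I,D=load("w4")
p=(np.array([[472,124],[612,48],[651,116],[513,189]],float)-[440,0])/2+[250,170]; w=at_z(c,p[:,0],p[:,1],.008)
P=cloud(c,D); m=p.mean(0).astype(int); print("z",np.median(P[m[1]-8:m[1]+8,m[0]-8:m[0]+8,2]), "jigtop",np.median(P[115:125,:][:, :][...,2][P[115:125,:,0]>.5]))
t,a,r=fit([[.025,.05],[.025,-.05],[-.025,-.05],[-.025,.05]],w); print(w.round(4).tolist(),t,a,r)
L=np.deg2rad(a+90); g=t+.008*np.array([np.cos(L),np.sin(L)]); print(g,a+180,goto([*g,.0035],down(np.deg2rad(a+180))))
E
```

```text
z 0.008067060033386725 jigtop 0.0008400580881292308
[[0.4389, 0.3991, 0.008], [0.3692, 0.3304, 0.008], [0.3341, 0.3656, 0.008], [0.4043, 0.4362, 0.008]] [0.3866 0.3828] -45.35 [[0.8, 1.1], [-0.5, -0.5], [-0.6, -0.2], [0.3, -0.4]]
[0.3922913  0.38842219] 134.65 (array([-0.2847, -0.065 ,  0.8207]), array([ 2.0000e-04, -1.1000e-03,  1.3391e+00]))
```

>>> step_arm(
  plan=[0.5, -0.07, -0.02, 0.1, 0, 0, 0.2, 0.5, -0.14, -0.03, 0.2, 0, 0, 0.42, 0.5, -0.21, -0.05, 0.3, 0, 0, 0.65, 0.5, -0.285, -0.065, 0.45, 0, 0, 0.88, 0.5, -0.285, -0.065, 0.55, 0, 0, 1, 0.5, -0.285, -0.065, 0.55, 0, 0, 1, 0.5, -0.285, -0.065, 0.55, 0, 0, 1],
)

```text
time_s: 13.1
position: [0.3923, 0.3893, 0.0586]
tcp_rot: [-1.572, 2.719, 0.0]
contact_force: [0.1, 0.7, -0.4]
gripper_width: 0.0655
gripper_force: 0.0
```

```bash
python3 - <<'E'
from h import *
print(goto([.3923,.3884,.0035],down(np.deg2rad(134.65))))
E
```

```text
(array([ 0.0043, -0.0023,  0.2757]), array([-3.000e-04,  1.100e-03,  3.422e-01]))
```

>>> step_arm(
  plan=[0.5, 0, 0, 0.05, 0, 0, 0.2, 0.5, 0.004, 0, 0.1, 0, 0, 0.342, 0.5, 0.004, -0.002, 0.2, 0, 0, 0.342, 0.5, 0.004, -0.002, 0.276, 0, 0, 0.342, 0.5, 0.004, -0.002, 0.276, 0, 0, 0.342, 0, 0.004, -0.002, 0.276, 0, 0, 0.342, -1, 0.004, -0.002, 0.276, 0, 0, 0.342, -1, 0.004, -0.002, 0.276, 0, 0, 0.342],
)

```text
time_s: 14.1
position: [0.3917, 0.3888, 0.0037]
tcp_rot: [-1.192, 2.905, 0.001]
contact_force: [-0.8, -0.1, 2.7]
gripper_width: 0.049
gripper_force: 30.0
```

>>> step_arm(
  plan=[-1, 0, 0, 0, 0, 0, 0, -1, 0, 0, 0, 0, 0, 0, -1, 0, 0, -0.15, 0, 0, 0, -1, 0, 0, -0.35, 0, 0, -0.2, -1, 0, 0, -0.35, 0, 0, -0.42, -1, 0, 0, -0.35, 0, 0, -0.65, -1, 0, 0, -0.35, 0, 0, -0.8, -1, 0, 0, -0.35, 0, 0, -0.8],
)

```text
time_s: 15.1
position: [0.3911, 0.3879, 0.0724]
tcp_rot: [2.029, -2.397, 0.0]
contact_force: [-0.4, 0.1, -0.7]
gripper_width: 0.0492
gripper_force: 30.0
```

```bash
python3 - <<'E'
from h import *
gj(-29,63,75)
E
```

```text
now jig [-109.8  191.5] z 72.4 F [-0.4  0.1 -0.7] w 0.0492 t 15.1
(array([ 0.4163, -0.6345, -0.0129]), array([ 0.0011, -0.0011, -0.5463]))
```

>>> step_arm(
  plan=[-1, 0.13, -0.2, 0, 0, 0, -0.2, -1, 0.27, -0.42, 0, 0, 0, -0.4, -1, 0.416, -0.634, -0.013, 0, 0, -0.546, -1, 0.416, -0.634, -0.013, 0, 0, -0.546, -1, 0.416, -0.634, -0.013, 0, 0, -0.546, -1, 0.416, -0.634, -0.013, 0, 0, -0.546],
)

```text
time_s: 15.85
position: [0.5022, 0.2862, 0.0754]
tcp_rot: [2.496, -1.908, -0.0]
contact_force: [-0.0, 0.1, -1.1]
gripper_width: 0.0494
gripper_force: 30.0
```

```bash
python3 - <<'E'
from h import *
gj(-29,63,26.5)
E
```

```text
now jig [-29.   64.4] z 75.4 F [-0.   0.1 -1.1] w 0.0494 t 15.85
(array([ 0.007 , -0.0003,  0.2444]), array([ 0.0006, -0.0001,  0.0025]))
```

>>> step_arm(
  plan=[-1, 0, 0, 0.12, 0, 0, 0, -1, 0, 0, 0.21, 0, 0, 0, -1, 0, 0, 0.244, 0, 0, 0, -1, 0, 0, 0.244, 0, 0, 0],
)

```text
time_s: 16.35
position: [0.5027, 0.2863, 0.0269]
tcp_rot: [-2.497, 1.907, -0.0]
contact_force: [0.4, -0.2, 0.2]
gripper_width: 0.0492
gripper_force: 30.0
```

>>> step_arm(
  plan=[-1, 0, -0.015, 0, 0, 0, 0, -1, 0, -0.03, 0, 0, 0, 0, -1, 0.015, -0.03, 0, 0, 0, 0, -1, 0.03, -0.03, 0, 0, 0, 0, -1, 0.042, -0.03, 0, 0, 0, 0, -1, 0.042, -0.03, 0, 0, 0, 0],
)

```text
time_s: 17.1
position: [0.5082, 0.2794, 0.0261]
tcp_rot: [2.492, -1.908, -0.006]
contact_force: [-9.2, 5.6, -0.1]
gripper_width: 0.0491
gripper_force: 30.0
```

```bash
python3 - <<'E'
from h import *
gj(-25,58,26)
E
```

```text
now jig [-25.   56.3] z 26.1 F [-9.2  5.6 -0.1] w 0.0491 t 17.1
(array([-0.0086, -0.0001,  0.0006]), array([0.0058, 0.0013, 0.0005]))
```

>>> step_arm(
  plan=[0.4, 0, 0, 0, 0, 0, 0, 0.4, 0, 0, 0, 0, 0, 0, 0.4, 0, 0, -0.15, 0, 0, 0, 0.4, 0, 0, -0.4, 0, 0, 0, 0.4, -0.1, 0.15, -0.6, 0, 0, 0, 0.4, -0.25, 0.35, -0.7, 0, 0, 0, 0.4, -0.4, 0.5, -0.75, 0, 0, 0, 0.4, -0.4, 0.5, -0.75, 0, 0, 0],
)

```text
time_s: 18.1
position: [0.3927, 0.3317, 0.1789]
tcp_rot: [-2.495, 1.901, 0.0]
contact_force: [-0.0, 0.8, 0.1]
gripper_width: 0.0613
gripper_force: 0.0
```

>>> step_arm(
  plan=[0.4, 0, 0, 0, 0, 0, 0, 0.4, 0, 0, 0, 0, 0, 0],
)

```text
time_s: 18.35
position: [0.3942, 0.3295, 0.1764]
tcp_rot: [2.494, -1.91, 0.0]
contact_force: [0.5, 0.6, -0.7]
gripper_width: 0.061
gripper_force: 0.0
```

```bash
python3 - <<'E'
from h import *
o=telemetry.get_obs();print(o["position"],np.abs(o["dq"]).max())
c,I,D=snap("wrist","w5"); W=warp(c,I,.030)
c2,I2,D2=snap("top","top5")
C=cv2.resize(I2[200:300,250:335],None,fx=4,fy=4,interpolation=cv2.INTER_CUBIC); C=np.vstack([C,np.zeros((160,340,3),np.uint8)])
save("w5.png",np.hstack([W,C]))
E
```

```text
[0.39423022 0.32953371 0.17637477] 0.005855214785223488
```

View pics/w5.png

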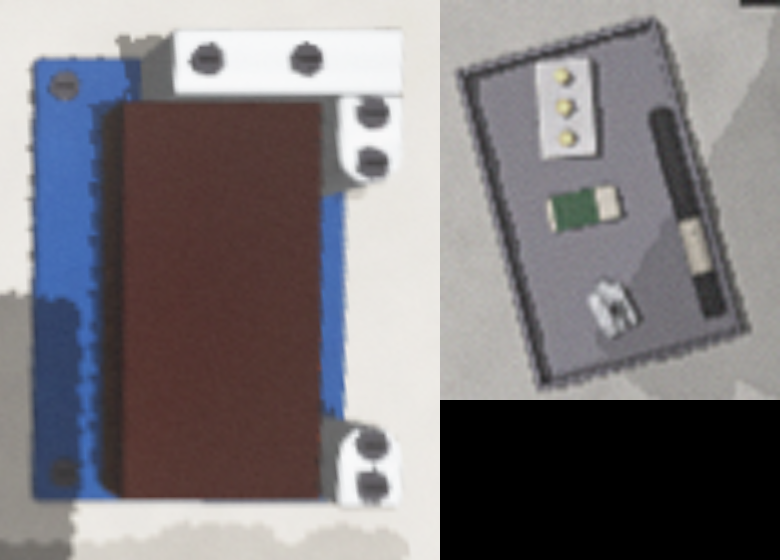

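```bash
python3 - <<'E'
from h import *
c,I,D=load("top5")
q=lambda p:(np.array(p,float)-[440,0])/4+[250,200]-[.375,.375]
p=q([[537,64],[590,60],[598,156],[543,160]]); w=at_z(c,p[:,0],p[:,1],.020)
print(w.round(4).tolist(),fit([[-.028,.016],[-.028,-.016],[.028,-.016],[.028,.016]][::1],w*[1,1,1]) )
s=q([[564,76],[568,107],[567,139]]); ws=at_z(c,s[:,0],s[:,1],.031); print("studs",ws.round(4).tolist())
t=q([[457,72],[655,18],[745,330],[543,388]]); print("tray",at_z(c,t[:,0],t[:,1],.024).round(4).tolist())
mk=q([[655,112],[672,108],[722,312]]); print("marker",at_z(c,mk[:,0],mk[:,1],.015).round(4).tolist())
er=q([[546,205],[552,232],[622,212],[615,185]]); print("eraser",at_z(c,er[:,0],er[:,1],.017).round(4).tolist())
for n in ("top5","scene0"):
    cc,_,DD=load(n); P=cloud(cc,DD).reshape(-1,3); P=P[(DD.ravel()>0)&(P[:,0]>.38)&(P[:,0]<.60)&(P[:,1]>.42)&(P[:,1]<.68)]
    for a in (.05,.1,.15,.2,.25,.3):
        z=P[(P[:,2]>a)&(P[:,2]<a+.05)]
        if len(z): print(n,a,len(z),z.min(0).round(3),z.max(0).round(3))
E
```

```text
[[0.4844, 0.5623, 0.02], [0.4862, 0.5315, 0.02], [0.4306, 0.5271, 0.02], [0.4288, 0.5588, 0.02]] (array([0.4575, 0.5449]), np.float64(-175.65), [[2.3, -31.2], [-2.0, 31.5], [-2.3, 31.6], [2.0, -32.0]])
studs [[0.4761, 0.5453, 0.031], [0.4583, 0.543, 0.031], [0.4401, 0.5437, 0.031]]
tray [[0.4801, 0.608, 0.024], [0.5096, 0.4933, 0.024], [0.3312, 0.4443, 0.024], [0.3006, 0.5585, 0.024]]
marker [[0.4558, 0.4944, 0.015], [0.4579, 0.4845, 0.015], [0.3408, 0.4572, 0.015]]
eraser [[0.4031, 0.5575, 0.017], [0.3876, 0.5541, 0.017], [0.3984, 0.5138, 0.017], [0.4139, 0.5177, 0.017]]
top5 0.05 3 [0.489 0.42  0.05 ] [0.539 0.659 0.052]
top5 0.1 3 [0.545 0.42  0.135] [0.547 0.421 0.147]
top5 0.15 28 [0.548 0.42  0.151] [0.576 0.452 0.197]
top5 0.2 92 [0.549 0.421 0.201] [0.574 0.454 0.234]
top5 0.25 637 [0.566 0.421 0.253] [0.6   0.565 0.3  ]
top5 0.3 567 [0.572 0.453 0.3  ] [0.6   0.563 0.321]
scene0 0.05 1 [0.545 0.42  0.098] [0.545 0.42  0.098]
scene0 0.1 32 [0.541 0.42  0.1  ] [0.552 0.424 0.15 ]
scene0 0.15 130 [0.546 0.42  0.151] [0.577 0.453 0.2  ]
scene0 0.2 239 [0.548 0.42  0.201] [0.578 0.456 0.25 ]
scene0 0.25 869 [0.564 0.42  0.251] [0.6   0.567 0.3  ]
scene0 0.3 360 [0.569 0.452 0.3  ] [0.6   0.563 0.32 ]
```

```bash
python3 - <<'E'
from h import *
print(goto([.42,.47,.15],down(np.deg2rad(-209)))); print(goto([.42,.47,.15],down(np.deg2rad(93.6))))
E
```

```text
(array([-0.6447, -0.3078,  0.1306]), array([ 4.000e-04, -1.200e-03,  9.799e-01]))
(array([-0.6447, -0.3078,  0.1306]), array([-2.0000e-04, -1.4000e-03,  2.2555e+00]))
```

>>> step_arm(
  plan=[0.1, -0.15, -0.07, 0.03, 0, 0, 0.23, 0.1, -0.32, -0.15, 0.06, 0, 0, 0.46, 0.1, -0.5, -0.23, 0.1, 0, 0, 0.69, 0.1, -0.645, -0.308, 0.13, 0, 0, 0.92, 0.1, -0.645, -0.308, 0.13, 0, 0, 1, 0.1, -0.645, -0.308, 0.13, 0, 0, 1],
)

```text
time_s: 19.2
position: [0.4196, 0.4704, 0.1496]
tcp_rot: [1.575, -2.717, 0.002]
contact_force: [0.5, -0.6, 0.3]
gripper_width: 0.048
gripper_force: 0.0
```

```bash
python3 - <<'E'
from h import *
print(goto([.4625,.5453,.08],down(np.deg2rad(93.6))))
E
```

```text
(array([-4.321e-01,  2.000e-04,  3.475e-01]), array([-1.2000e-03, -2.0000e-03,  1.2575e+00]))
```

>>> step_arm(
  plan=[0.1, -0.1, 0, 0.07, 0, 0, 0.23, 0.1, -0.2, 0, 0.15, 0, 0, 0.46, 0.1, -0.3, 0, 0.22, 0, 0, 0.69, 0.1, -0.432, 0, 0.3, 0, 0, 0.92, 0.1, -0.432, 0, 0.347, 0, 0, 1, 0.1, -0.432, 0, 0.347, 0, 0, 1],
)

```text
time_s: 19.95
position: [0.4622, 0.5445, 0.08]
tcp_rot: [0.416, -3.112, 0.003]
contact_force: [0.1, 0.2, -0.2]
gripper_width: 0.0482
gripper_force: 0.0
```

>>> step_arm(
  plan=[0.1, 0, 0, 0, 0, 0, 0.2, 0.1, 0, 0, 0, 0, 0, 0.257, 0.1, 0, 0, 0, 0, 0, 0.257, 0.1, 0, 0, 0, 0, 0, 0.257],
)

```text
time_s: 20.45
position: [0.4623, 0.5455, 0.082]
tcp_rot: [-0.101, 3.14, 0.001]
contact_force: [-0.2, -0.5, 0.8]
gripper_width: 0.0477
gripper_force: 0.0
```

```bash
python3 - <<'E'
from h import *
print(goto([.4625,.5453,.008],down(np.deg2rad(93.6))))
c,I,D=snap("top","top6"); w=cam("wrist"); I2,_=vision.capture("wrist")
A=cv2.resize(I[190:310,240:380],(560,480),interpolation=cv2.INTER_CUBIC); save("t6.png",A); save("w6.png",I2)
E
```

```text
(array([-0.0006, -0.0012,  0.3699]), array([0.0007, 0.0006, 0.002 ]))
```

View pics/w6.png

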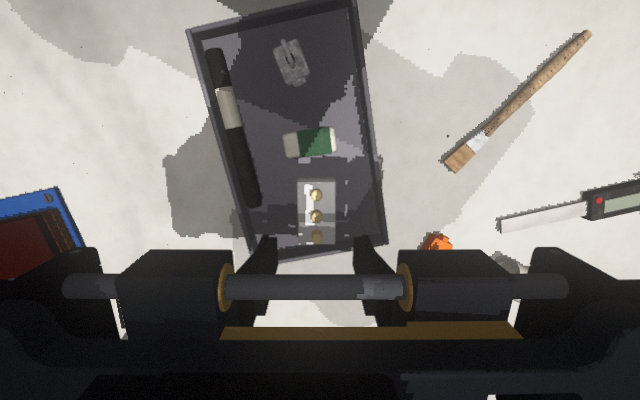

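>>> step_arm(
  plan=[0.1, 0, 0, 0.15, 0, 0, 0, 0.1, 0, 0, 0.28, 0, 0, 0, 0.1, 0, 0, 0.35, 0, 0, 0, 0.1, 0, 0, 0.37, 0, 0, 0, 0.1, 0, 0, 0.37, 0, 0, 0, -1, 0, 0, 0.37, 0, 0, 0, -1, 0, 0, 0.37, 0, 0, 0, -1, 0, 0, 0.37, 0, 0, 0],
)

```text
time_s: 21.55
position: [0.4624, 0.5463, 0.0083]
tcp_rot: [-0.1, 3.139, 0.002]
contact_force: [-0.3, 0.8, 2.0]
gripper_width: 0.0315
gripper_force: 30.0
```

>>> step_arm(
  plan=[-1, 0, 0, 0, 0, 0, 0, -1, 0, 0, -0.15, 0, 0, 0, -1, 0, 0, -0.35, 0, 0, 0, -1, 0, 0, -0.42, 0, 0, 0, -1, 0, 0, -0.42, 0, 0, 0],
)

```text
time_s: 22.18
position: [0.4619, 0.5457, 0.0914]
tcp_rot: [0.099, -3.14, -0.001]
contact_force: [-0.0, -0.2, -3.0]
gripper_width: 0.032
gripper_force: 30.0
```

```bash
python3 - <<'E'
from h import *
gj(-130,160,90,-220); gj(-130,160,90)
E
```

```text
now jig [-3.000e-01  3.254e+02] z 91.4 F [-0.  -0.2 -3. ] w 0.032 t 22.175
(array([ 0.4704, -0.9396,  0.0064]), array([ 1.2000e-03,  2.0000e-04, -1.0312e+00]))
now jig [-3.000e-01  3.254e+02] z 91.4 F [-0.  -0.2 -3. ] w 0.032 t 22.175
(array([ 0.4704, -0.9396,  0.0064]), array([ 1.0000e-03,  8.0000e-04, -2.2556e+00]))
```

>>> step_arm(
  plan=[-1, 0.08, -0.15, 0.05, 0, 0, -0.22, -1, 0.18, -0.36, 0.12, 0, 0, -0.44, -1, 0.28, -0.56, 0.17, 0, 0, -0.66, -1, 0.38, -0.76, 0.17, 0, 0, -0.88, -1, 0.47, -0.94, 0.17, 0, 0, -1, -1, 0.47, -0.94, 0.17, 0, 0, -1],
)

```text
time_s: 22.92
position: [0.3776, 0.3473, 0.0553]
tcp_rot: [1.288, -2.858, 0.006]
contact_force: [0.2, -0.2, -1.7]
gripper_width: 0.0315
gripper_force: 30.0
```

```bash
python3 - <<'E'
from h import *
gj(-100,110,75)
E
```

```text
now jig [-133.4  155.9] z 55.3 F [ 0.2 -0.2 -1.7] w 0.0315 t 22.925
(array([-0.0124, -0.2836, -0.0983]), array([ 0.0042, -0.0091, -1.2575]))
```

>>> step_arm(
  plan=[-1, 0, -0.08, -0.03, 0, 0, -0.22, -1, 0, -0.16, -0.06, 0, 0, -0.44, -1, 0, -0.24, -0.1, 0, 0, -0.66, -1, -0.012, -0.28, -0.1, 0, 0, -0.88, -1, -0.012, -0.28, -0.1, 0, 0, -1, -1, -0.012, -0.28, -0.1, 0, 0, -1],
)

```text
time_s: 23.68
position: [0.4236, 0.3167, 0.0761]
tcp_rot: [2.287, -2.151, 0.0]
contact_force: [-0.7, 0.0, -2.6]
gripper_width: 0.0318
gripper_force: 30.0
```

```bash
python3 - <<'E'
from h import *
gj(-25,55,65)
E
```

```text
now jig [-97.  114.3] z 76.1 F [-0.7  0.  -2.6] w 0.0318 t 23.675
(array([ 0.218 , -0.4122,  0.0551]), array([ 0.0021, -0.0016, -0.2576]))
```

>>> step_arm(
  plan=[-1, 0.07, -0.14, 0.02, 0, 0, -0.1, -1, 0.15, -0.28, 0.04, 0, 0, -0.2, -1, 0.218, -0.412, 0.055, 0, 0, -0.257, -1, 0.218, -0.412, 0.055, 0, 0, -0.257, -1, 0.218, -0.412, 0.055, 0, 0, -0.257, -1, 0.218, -0.412, 0.055, 0, 0, -0.257, -1, 0.218, -0.412, 0.055, 0, 0, -0.257],
)

```text
time_s: 24.55
position: [0.5082, 0.279, 0.0665]
tcp_rot: [-2.496, 1.908, 0.0]
contact_force: [0.6, 0.0, -2.8]
gripper_width: 0.032
gripper_force: 30.0
```

```bash
python3 - <<'E'
from h import *
gj(-25,55,35)
E
```

```text
now jig [-25.1  55.9] z 66.5 F [ 0.6  0.  -2.8] w 0.032 t 24.55
(array([ 0.0044, -0.0003,  0.1577]), array([-0.0001,  0.0002,  0.0028]))
```

>>> step_arm(
  plan=[-1, 0.004, 0, 0.06, 0, 0, 0, -1, 0.004, 0, 0.12, 0, 0, 0, -1, 0.004, 0, 0.15, 0, 0, 0, -1, 0.004, 0, 0.157, 0, 0, 0, -1, 0.004, 0, 0.157, 0, 0, 0, -1, 0.004, 0, 0.157, 0, 0, 0],
)

```text
time_s: 25.3
position: [0.5092, 0.278, 0.0352]
tcp_rot: [-2.495, 1.908, -0.0]
contact_force: [-1.1, -0.0, -1.8]
gripper_width: 0.0317
gripper_force: 30.0
```

>>> step_arm(
  plan=[-1, 0, 0, 0.006, 0, 0, 0, -1, 0, 0, 0.006, 0, 0, 0],
)

```text
time_s: 25.55
position: [0.5092, 0.278, 0.0342]
tcp_rot: [-2.495, 1.908, -0.0]
contact_force: [-0.1, -0.1, -0.7]
gripper_width: 0.0315
gripper_force: 30.0
```

Nearly in contact; release in small opening, then lift and back away.

>>> step_arm(
  plan=[-0.1, 0, 0, 0, 0, 0, 0, 0, 0, 0, 0, 0, 0, 0, 0.05, 0, 0, 0, 0, 0, 0, 0.05, 0, 0, -0.1, 0, 0, 0, 0.05, 0, 0, -0.3, 0, 0, 0, 0.05, 0, 0, -0.5, 0, 0, 0, 0.05, -0.2, 0.3, -0.65, 0, 0, 0, 0.05, -0.4, 0.5, -0.75, 0, 0, 0],
)

```text
time_s: 26.55
position: [0.4014, 0.3231, 0.1803]
tcp_rot: [-2.493, 1.911, 0.0]
contact_force: [-0.6, 1.8, 0.7]
gripper_width: 0.0458
gripper_force: 0.0
```

>>> step_arm(
  plan=[0.05, 0, 0, 0, 0, 0, 0, 0.05, 0, 0, 0, 0, 0, 0, 0.05, 0, 0, 0, 0, 0, 0],
)

```text
time_s: 26.92
position: [0.4028, 0.3225, 0.1785]
tcp_rot: [2.493, -1.909, 0.0]
contact_force: [-0.2, 0.6, 0.1]
gripper_width: 0.0455
gripper_force: 0.0
```

```bash
python3 - <<'E'
from h import *
c,I,D=snap("wrist","w7"); W=np.hstack([warp(c,I,.030)[:,:340],warp(c,I,.046)[:,:340]])
save("w7.png",W); I2,_=vision.capture("top"); save("t7.png",cv2.resize(I2[130:310,240:480],None,fx=3.2,fy=3.2,interpolation=cv2.INTER_CUBIC))
E
```

```text
(no output)
```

View pics/w7.png

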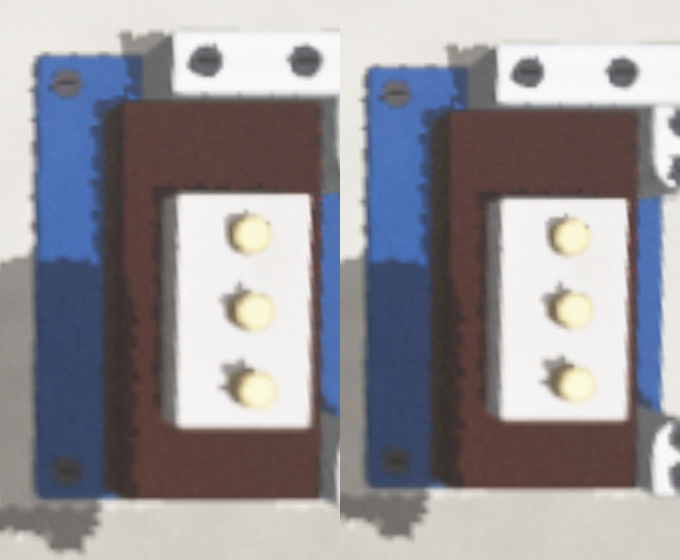

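View pics/t7.png

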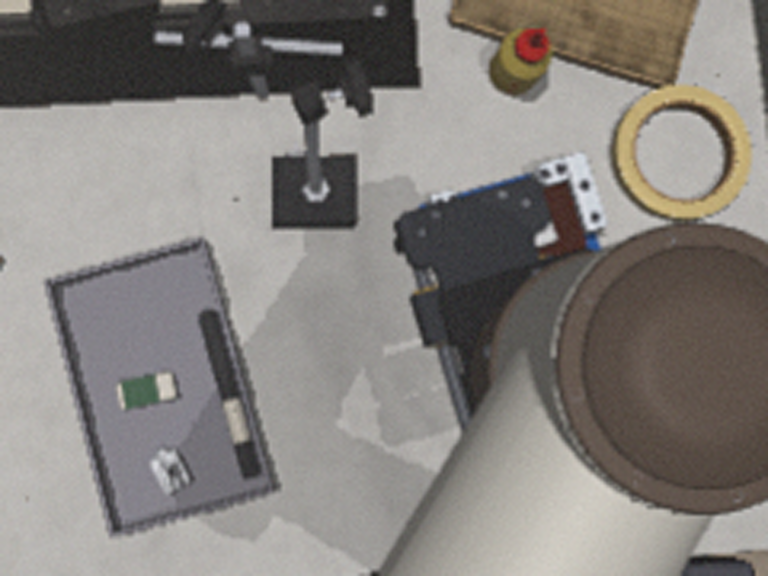

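```bash
python3 -c "
from rig import order; print(order.job_done())"
```

```text
the job is handed in; nothing more can be done
None
```

The job is handed in after about 27 s: the three sheets that were there are stacked flush against both fences, and the three-stud block stands upright on the pile about 2 mm from the middle. The tray's other contents are still in it and the oil bottle is standing.

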